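# Hold a spare spindle down in the V-fixture

## Task

The belt sander's spare spindle has to be marked out for a pin hole. Lift the lid of the wooden spares case right back until it rests on its stop, take the spindle out and lay it in the two V-blocks of the fixture with its plain thick end fully home against the end-stop screw; then keep hold of it and keep it pressed down into the vees with about 20 N, so that it bears on both flanks, and finish while holding it so. Leave the lid open, and leave the bearings and nut in the case and the tools on the bench where they are.

Things in the scene. Friction and masses are not known exactly. Their poses are not given: they have to be found in the camera images.
- case: Wooden case fixed to the bench, 160 (x) x 184 (y) x 58 mm high, walls and floor 8 mm. Origin: centre of underside; z up, +x to the hinged rear wall. The spindle lies along y on two saddles 42 mm high (74 mm free between them), its axis at x = -28 mm, 38 mm above the bench, over 30 mm free on both sides. A 44 mm high partition at x = +22 mm cuts off the rear part, with bearings and nut.
- lid (a joint): Angle of the lid: 0 shut, positive lifts it; 1.83 is fully open, leaning back on two bent rods behind the case. A free hinge: let go below about 1.5 it falls shut, above about 1.65 it falls back gently onto its stop and stays. The lid weighs 0.32 kg, is 11 mm thick and stands about 155 mm above the case's rear edge when open.
- lid_tab (a point): Where to grasp the lid's dark wooden finger tab: 30 mm wide along the case's y (the faces to pinch), 12 mm thick, sticking out 32 mm in front; this point is 16 mm in front of the front wall, 64.5 mm above the bench when shut. Moves on a circle of 176 mm radius about lid_hinge; axes as the case's when shut. Pinched, the tab can turn between the fingers, so the gripper may stay pointing down.
- lid_hinge (a point): Middle of the lid's hinge line, at the top of the case's rear wall, 58 mm above the bench. The line runs along the case's y; opening swings the tab up and then back toward the case's +x. Its axes turn with the lid.
- spindle: Loose steel spindle, 150 mm long, 0.45 kg within 20 percent: body 24 mm in diameter, a 15 mm threaded journal at one end. Origin on its axis near its centre of mass, the best place to grip; y along the axis: plain thick end face at y = -66 mm, body ends at +62, journal at +84. Rolled at any angle, so its x and z mean nothing. In the case its plain end points to the case's -y.
- fixture: Steel V-fixture bolted to the bench: base plate 94 (x) x 182 (y) x 12 mm; on it two V-blocks, 22 mm thick, at y = -45 and +45 mm, 68 mm free between, tops 44 mm high. Origin on the underside midway between them; z up. The vees run along y, flanks at 45 degrees, mouth 34 mm wide. Beyond the block at -y an upright 58 mm high (y = -82 to -98) carries the end-stop screw, its tip at y = -66 mm.
- seat (a point): The spindle's origin when fully seated in both vees and home against the end stop: 44 mm above the bench, midway between the V-blocks. Axes as the fixture's; the spindle's y then points along this y. Friction on the flanks is noticeable (about 0.6): a firmly held spindle pushed off centre loads one side only, and one pressed down hardly slides along.
- vees_near: The flanks of both V-blocks on the side of the fixture's -x. Its origin and axes are those of the fixture.
- vees_far: The flanks of both V-blocks on the side of the fixture's +x. Its origin and axes are those of the fixture.
- nut: M12 nut, 19 x 22 x 10 mm, loose beside two bearings on the floor of the case's rear compartment; to be left alone. Origin: centre of its underside.
- marker: Marker pen, 136 mm long, 16 mm thick, lying in front of the fixture; to be left alone. Origin: its middle, on the bench.

How it is judged (in metres and radians):
On the way, in this order (a step that is already met when the one before it is completed fails the run):
1. the lid is lifted right back until it rests on its stop (within 0.06 rad) (value of joint lid above 1.77 rad), for 0.2 s.
2. the spindle is lifted clear of the case (height (world z) of spindle above 0.09 m and contact force between the fingers and spindle above 1 N), for 0.2 s.
At the end, for the whole second after the job is handed in: Lid on its stop (over 1.77 rad); spindle at rest in both vees, within 2 mm of its seat across and in height, 3 mm along, 0.03 rad in direction, plain end to the stop; fingers on it, and 5 to 40 N on each side's flanks (its weight alone gives 3 N), held through the last second (value of joint lid above 1.77 rad and x of spindle in the frame of seat between -0.002 and 0.002 m and z of spindle in the frame of seat between -0.002 and 0.002 m and y of spindle in the frame of seat between -0.003 and 0.003 m and angle between the y axis of spindle and the y axis of fixture, either way round below 0.03 rad and contact force between spindle and vees_near between 5 and 40 N and contact force between spindle and vees_far between 5 and 40 N and contact force between the fingers and spindle above 3 N and linear speed of spindle below 0.01 m/s); the arm keeps its last pose, push and grip.
It fails at once if the nut in the case is shifted by more than 40 mm (distance of nut from where it was at the start of the episode above 0.04 m).
It fails at once if the marker on the bench is shifted by more than 30 mm (distance of marker from where it was at the start of the episode above 0.03 m).
It also fails if it takes over 67 s, if anything falls off the work surface, if the arm or the gripper's body presses on something with over 40 N, if the wrist force passes 120 N, or if a joint passes its speed limit or range.

## Robot

A 7-joint arm with a two-finger parallel gripper is mounted at the origin on a cart in front of the work surface, level with it; the furniture and walls round the work are solid. World frame = base frame: x ahead of the robot, y to its left, z up, the work surface at z = 0. Lengths are in m, angles in degrees, forces in N, time in s.
With the tool pointing down it reaches from about 0.425 to 1.025 m from the base axis. Payload 9.4 kg.
Tool frame: the origin (TCP) lies between the finger pads; the fingertips stand 14 mm ahead of it and the grasp point (between the pads) lies 5 mm behind it; z points along the fingers, y is the line along which they close (so a half turn about z gives the same grasp; the last joint's range is limited). The gripper opens to 93 mm and grips with 3 to 60 N. Pads are 15 mm wide; open, the fingers measure 128 mm over their backs; the gripper's body (75 mm by 188 mm) begins 65 mm behind the grasp point.
Start: joints at [-74.238, 34.337, -0.143, 91.639, 0.103, 54.024, -4.572], TCP at [0.25, 0.681, 0.233] pointing down, gripper open.
Joint ranges: [-147.43, 147.43], [-19.82, 112.94], [-74.19, 73.91], [6.32, 146.72], [-59.91, 239.91], [6.04, 106.73], [-150.56, 150.56]. Speed limits (degrees/s): [127.2, 127.2, 172.46, 172.46, 180, 180, 180].

## Interface

Orientations are given as [roll, pitch, yaw] about the fixed x, y, z axes, in that order (R = Rz(yaw) Ry(pitch) Rx(roll)).
In Python, from station import env gives the robot as it stands.
- The arm moves only by the shell command python3 -m crank 'ROWS'. ROWS is JSON, a list of rows, each a list of 3 entries, a list of its own where there are three numbers: the opening in per cent of the stroke, from 0 (shut) to 100 (fully open), then the shift along the world's x, y, z in mm, then the turn about the world's z in rad. A call has 1 to 5 rows; each row shifts and turns the commanded pose from where the row before left it; what a row does not reach is not made up. A row lasts 1/10 s, in which the tool goes at most 50 mm and 8.59 degrees, less where a joint would pass 70% of its speed; a pose out of reach is approached as far as the arm can. A call with a gripper value outside its range is refused whole. The fingers move at their own pace and stop on an object; the grip force is fixed at half the most. Time passes only in rows, so rows that do not move let the fingers close. It gives the time, the measured TCP pose, the force, the opening and the grip force at its end, in the units of the state.
- env.observe(): the state, without advancing time (a new reading comes with each control period).
- env.snapshot(name): name is "scene" or "top" or "wrist"; returns the picture (400x640x3 uint8, red, green, blue); there is no depth.
- env.camera_model(name): a dict with "fx", "fy", "cx", "cy" (pixels), "k1" (the pictures are not rectified: a ray, as slopes to the right and down, at radius r is drawn at 1 + k1 r^2 times it, then the intrinsics apply), "extrinsics" (4x4, takes a point from camera to world coordinates). Camera axes: x right, y up, looking along -z (the intrinsics and any distortion apply to the point x, -y, -z); pixel columns grow to the right and rows downward; lengths in m; the calibration is good to about 2 mm. A picture is of the moment at which its call begins: read the wrist's pose just before it. camera_model takes no time and is no camera call; for the wrist camera it gives the pose at the moment of the call.
- env.hand_in(): hands the job in; it is judged then, once.
The state is a dict: "time_s": time; "joint_pos": joint angles; "qd": joint speeds; "joint_efforts": joint torques, N m; "position": TCP position; "orientation": TCP orientation; "ft_force": force on the tool from outside, world axes, zero at the start; "wrist_torque": the same for the moment, N m; "grip_width": finger opening in m; "grip_force": force on a finger pad.
Only numpy, scipy, OpenCV 4.12 (cv2) and the standard library are available. Lean on these libraries where they do the work, as an engineer would, in place of code of your own. Each camera call takes 0.05 s, during which the arm holds its last target. There are 200 camera calls.

## Working session

There is one attempt and no reset: what is moved stays moved. The work goes in short steps, Python scripts to look and compute and a shell command to move; the robot and the scene stay as the last step left them, time stands still between calls to the robot, and variables do not carry over. Pictures are saved under pics/ and viewed, at most 10 in all, crops included, and the job is handed in when it is done.

```bash
ls; mkdir -p pics; python3 - <<'E'
from station import env
import cv2
for n in("scene","top"):
    p=env.snapshot(n);cv2.imwrite(f"pics/{n}0.png",p[:,:,::-1]);print(n,env.camera_model(n))
print(env.observe())
E
```

```text
pics
scene {'fx': 424.764031019183, 'fy': 424.764031019183, 'cx': 325.44761244193256, 'cy': 200.63112557512088, 'k1': -0.1057515170314388, 'extrinsics': array([[-0.71957932,  0.29474111, -0.62875534, -0.11788177],
       [-0.69430343, -0.32125832,  0.64399987,  0.77143707],
       [-0.01217965,  0.89995598,  0.43581061,  0.49617839],
       [ 0.        ,  0.        ,  0.        ,  1.        ]])}
top {'fx': 457.28979169136994, 'fy': 457.28979169136994, 'cx': 319.2554538731673, 'cy': 198.7576950804147, 'k1': -0.05109472104118744, 'extrinsics': array([[-0.02106116,  0.99164379, -0.12727535,  0.34407617],
       [-0.99976617, -0.02026538,  0.00754431,  0.12392788],
       [ 0.00490198,  0.12740448,  0.99183873,  1.15483687],
       [ 0.        ,  0.        ,  0.        ,  1.        ]])}
{'time_s': 0.1, 'joint_pos': array([-74.2387164 ,  34.37979689,  -0.14486334,  91.67633161,
         0.10223961,  54.02425039,  -4.5720348 ]), 'qd': array([ 0.07433326, -0.07133347, -0.02667336, -0.09209053,  0.03137869,
       -0.05524074, -0.02664902]), 'joint_efforts': array([ 5.73656449e-03, -7.66555738e+01,  1.50255505e+00, -2.52934742e+01,
       -5.22532663e-02,  1.36177341e-02,  2.64884494e-05]), 'position': array([0.24968868, 0.68019814, 0.23184834]), 'orientation': array([-1.79920072e+02,  7.24828498e-03,  1.59846419e+02]), 'ft_force': array([ 0.28977872, -0.43111698,  0.61424061]), 'wrist_torque': array([0.00931367, 0.03930785, 0.00204884]), 'grip_force': 0.0, 'grip_width': 0.09290911851799881}
```

View pics/scene0.png

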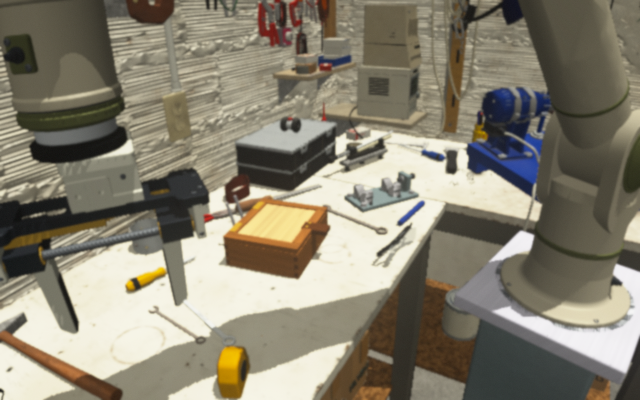

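View pics/top0.png

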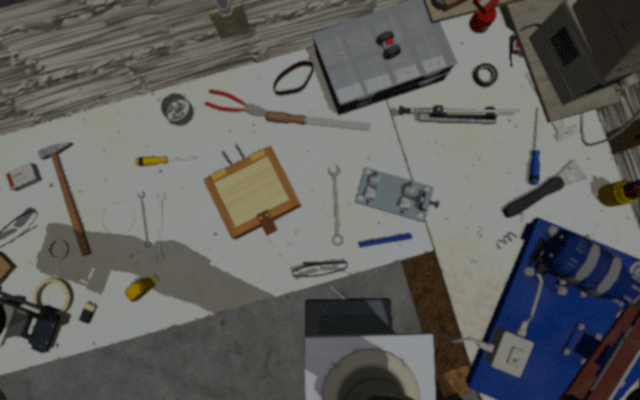

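The scene view shows the shut case at about (275,235) with its tab at (320,228). In the top view the case is at about (252,192) with its tab at (267,226), the fixture is at (395,192) with its stop screw at about (433,205), and the marker is at (385,240). I'll enlarge that area.

```bash
python3 - <<'E'
import cv2
p=cv2.imread("pics/top0.png")[135:265,190:450]
cv2.imwrite("pics/topc.png",cv2.convertScaleAbs(cv2.resize(p,None,fx=3,fy=3,interpolation=cv2.INTER_CUBIC),alpha=1.4))
E
cat > h.py <<'E'
import numpy as np, cv2
from station import env
def ray(m,uv):
    K=np.array([[m["fx"],0,m["cx"]],[0,m["fy"],m["cy"]],[0,0,1]])
    d=cv2.undistortPoints(np.array([[uv]],float),K,np.array([m["k1"],0,0,0])).ravel()
    E=np.array(m["extrinsics"]); return E[:3,3],E[:3,:3]@np.array([d[0],-d[1],-1])
def at(m,uv,z):
    o,d=ray(m,uv); return o+d*(z-o[2])/d[2]
def proj(m,P):
    E=np.array(m["extrinsics"]); c=(np.atleast_2d(P)-E[:3,3])@E[:3,:3]
    s=np.c_[c[:,0]/-c[:,2],-c[:,1]/-c[:,2]]; s=s*(1+m["k1"]*(s**2).sum(1,keepdims=True))
    return s*[m["fx"],m["fy"]]+[m["cx"],m["cy"]]
def box(m,pts,z,L):  # fit centre & yaw; pts: pixel list, L: local xy
    W=np.array([at(m,p,zz)[:2] for p,zz in zip(pts,np.broadcast_to(z,len(pts)))]); L=np.array(L,float)
    a=L-L.mean(0); b=W-W.mean(0)
    th=np.arctan2((a[:,0]*b[:,1]-a[:,1]*b[:,0]).sum(),(a*b).sum())
    R=np.array([[np.cos(th),-np.sin(th)],[np.sin(th),np.cos(th)]])
    t=W.mean(0)-R@L.mean(0); return t,th,(W-(L@R.T+t))
E
```

```text
(no output)
```

View pics/topc.png

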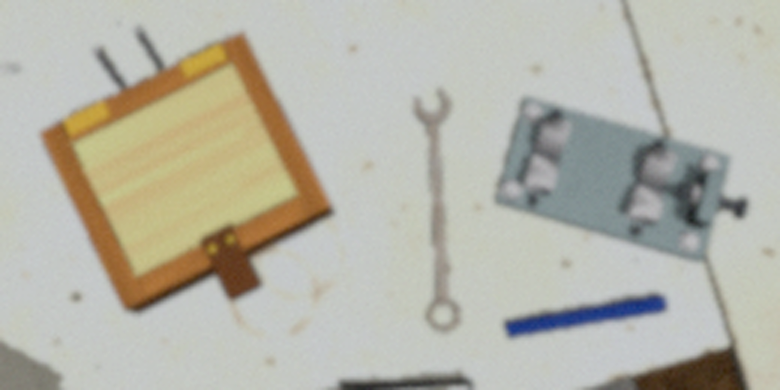

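The crop shows the lid corners at (43,132), (241,35), (331,211) and (130,308), and the tab tip at (248,291). The fixture plate corners are at (525,97), (730,155), (703,260) and (497,203), with the stop on the right (-y).

```bash
python3 - <<'E'
from h import *
m=env.camera_model("top")
c=lambda l:[(190+u/3-.33,135+v/3-.33) for u,v in l]
t,th,r=box(m,c([(43,132),(241,35),(331,211),(130,308)]),.069,[(.08,.092),(.08,-.092),(-.08,-.092),(-.08,.092)])
print("case",t,th,np.degrees(th),r)
R=lambda a:np.array([[np.cos(a),-np.sin(a)],[np.sin(a),np.cos(a)]])
tab=t+R(th)@[-.096,0];print("tab",tab,"tab tip meas",at(m,c([(248,291)])[0],.064),"pred",t+R(th)@[-.112,0],"hinge",t+R(th)@[.08,0],"spindle",t+R(th)@[-.028,0])
f,fh,r=box(m,c([(525,97),(730,155),(703,260),(497,203)]),.012,[(.047,.091),(.047,-.091),(-.047,-.091),(-.047,.091)])
print("fix",f,fh,np.degrees(fh),r); print("marker",at(m,c([(586,315)])[0],.01))
E
```

```text
case [0.50424647 0.27736208] 0.44680153155922897 25.599842038325075 [[ 0.00130831 -0.00223517]
 [-0.00179648  0.00374154]
 [-0.00254167  0.00215447]
 [ 0.00302984 -0.00366084]]
tab [0.41767043 0.23588209] tab tip meas [0.40725906 0.22911655 0.064     ] pred [0.40324109 0.22896876] hinge [0.57639317 0.31192874] spindle [0.47899512 0.26526375]
fix [ 0.49859788 -0.07465164] -0.2957916581103507 -16.94761362489968 [[-0.00023758 -0.00076131]
 [-0.00040541  0.00111612]
 [ 0.00102468  0.00118534]
 [-0.00038169 -0.00154014]]
marker [ 0.38449229 -0.04700006  0.01      ]
```

```bash
R='[100,[16.5,-44.5,0],0.08]'; python3 -m crank '[[100,[16.5,-44.5,0],0.08],[100,[16.5,-44.5,0],0.08],[100,[16.5,-44.5,0],0.08],[100,[16.5,-44.5,0],0.08],[100,[16.5,-44.5,0],0.08]]'; python3 -m crank '[[100,[16.5,-44.5,0],0.08],[100,[16.5,-44.5,0],0.08],[100,[16.5,-44.5,0],0.08],[100,[16.5,-44.5,0],0.08],[100,[16.5,-44.5,0],0.08]]'; python3 -m crank '[[100,[0,0,0],0],[100,[0,0,0],0],[100,[0,0,0],0]]'
python3 - <<'E'
from h import *
o=env.observe();print(o["position"],o["orientation"],o["joint_pos"])
m=env.camera_model("wrist");cv2.imwrite("pics/w1.png",env.snapshot("wrist")[:,:,::-1]);np.save("w1.npy",m,allow_pickle=True);print(m)
E
```

```text
time_s: 0.6
position: [0.3326, 0.4561, 0.2324]
orientation: [-180.0, -0.0, -177.0]
ft_force: [0.4, 0.5, 0.1]
grip_width: 0.0932
grip_force: 0.0
time_s: 1.1
position: [0.4151, 0.2336, 0.2325]
orientation: [-180.0, -0.0, -154.1]
ft_force: [1.7, 0.8, -0.2]
grip_width: 0.093
grip_force: 0.0
time_s: 1.4
position: [0.4145, 0.2367, 0.2326]
orientation: [180.0, 0.0, -154.3]
ft_force: [-0.7, 0.9, -0.1]
grip_width: 0.0932
grip_force: 0.0
[0.41452283 0.23674071 0.23263249] [ 1.79965420e+02  1.44437274e-02 -1.54296892e+02] [-27.29694814  17.89193761 -11.81786902 122.76829739   5.59226565
  39.80809825  72.84470789]
{'fx': 298.1988499566028, 'fy': 298.1988499566028, 'cx': 310.931606256237, 'cy': 201.43448091466874, 'k1': -0.02340583785299184, 'extrinsics': array([[-4.33662989e-01, -8.63822574e-01, -2.56411724e-01,
         3.42132582e-01],
       [ 9.01075049e-01, -4.15604890e-01, -1.23839946e-01,
         2.02961163e-01],
       [ 4.09774217e-04, -2.84751008e-01,  9.58601427e-01,
         3.85911540e-01],
       [ 0.00000000e+00,  0.00000000e+00,  0.00000000e+00,
         1.00000000e+00]])}
```

View pics/w1.png

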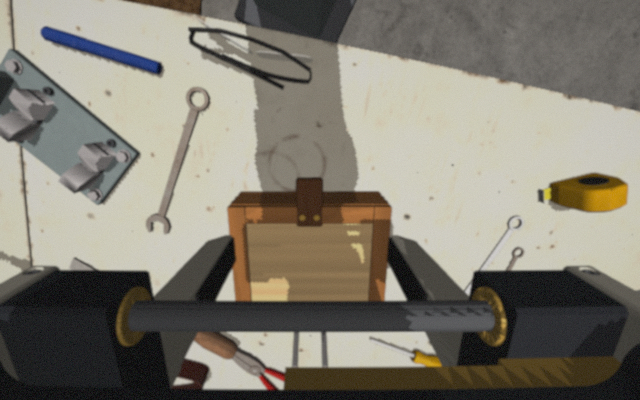

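The wrist view shows the tab from (297..322, 178) down to the lid. The front lid edge corners are at about (229,207) and (391,207).

```bash
python3 - <<'E'
from h import *
m=np.load("w1.npy",allow_pickle=True).item()
for p,z in(((229,207),.069),((391,207),.069),((297,179),.07),((322,179),.07),((229,193),.069),((391,193),.069)): print(p,at(m,p,z))
a=at(m,(229,207),.069);b=at(m,(391,207),.069);print(np.linalg.norm(a-b))
a=at(m,(229,193),.069);b=at(m,(391,193),.069);d=b-a;print(np.linalg.norm(d),np.degrees(np.arctan2(-d[0],d[1])),(a+b)/2)
print(proj(m,np.array([[.4032,.2290,.064],[.4176,.2359,.069]])))
E
```

```text
(229, 207) [0.47241082 0.16426721 0.069     ]
(391, 207) [0.39397376 0.32729863 0.069     ]
(297, 179) [0.41036479 0.21922713 0.07      ]
(322, 179) [0.39864575 0.24358385 0.07      ]
(229, 193) [0.45728871 0.15839486 0.069     ]
(391, 193) [0.37993527 0.31916833 0.069     ]
0.18091880950572556
0.17841430410228215 25.6937469727713 [0.41861199 0.23878159 0.069     ]
[[308.06215678 175.85839208]
 [308.03654702 191.08156743]]
```

```bash
python3 -m crank '[[100,[0,-0.5,-40],0],[60,[0,0,-40],0],[60,[0,0,-40],0],[60,[0,0,-30],0],[60,[0,0,-18],0]]'; python3 -m crank '[[0,[0,0,0],0],[0,[0,0,0],0],[0,[0,0,0],0],[0,[0,0,0],0],[0,[0,0,0],0]]'
```

```text
time_s: 1.95
position: [0.4134, 0.2367, 0.0623]
orientation: [180.0, -0.1, -154.1]
ft_force: [0.7, 0.6, -0.0]
grip_width: 0.0657
grip_force: 0.0
time_s: 2.45
position: [0.4156, 0.235, 0.0656]
orientation: [-180.0, 0.1, -154.3]
ft_force: [1.0, -2.4, 5.3]
grip_width: 0.0296
grip_force: 30.0
```

```bash
python3 - <<'E'
import numpy as np
p=np.arange(0,1.76,.1)+.036; h=-180*np.cos(p); z=180*np.sin(p)
for i,(a,b) in enumerate(zip(np.diff(h),np.diff(z))): print(i,np.round([a*.901,a*.433,b],1))
E
```

```text
0 [ 1.4  0.7 17.9]
1 [ 3.   1.4 17.7]
2 [ 4.6  2.2 17.3]
3 [ 6.1  2.9 16.7]
4 [ 7.6  3.6 15.9]
5 [ 9.   4.3 15. ]
6 [10.3  4.9 13.9]
7 [11.5  5.5 12.7]
8 [12.6  6.  11.4]
9 [13.5  6.5  9.9]
10 [14.3  6.9  8.4]
11 [15.   7.2  6.8]
12 [15.6  7.5  5.1]
13 [15.9  7.7  3.3]
14 [16.2  7.8  1.5]
15 [16.2  7.8 -0.3]
16 [16.1  7.7 -2.1]
```

```bash
python3 -m crank '[[0,[1.4,0.7,18],0],[0,[3,1.4,17.7],0],[0,[4.6,2.2,17.3],0],[0,[6.1,2.9,16.7],0],[0,[0,0,0],0]]'; python3 -m crank '[[0,[7.6,3.6,16],0],[0,[9,4.3,15],0],[0,[10.3,4.9,14],0],[0,[11.5,5.5,12.7],0],[0,[0,0,0],0]]'
```

```text
time_s: 2.95
position: [0.4308, 0.2423, 0.1362]
orientation: [180.0, 0.2, -154.4]
ft_force: [-0.5, -1.1, -1.1]
grip_width: 0.0297
grip_force: 30.0
time_s: 3.45
position: [0.4686, 0.2606, 0.1925]
orientation: [-180.0, 0.0, -154.3]
ft_force: [-2.9, -2.8, 2.0]
grip_width: 0.0296
grip_force: 30.0
```

Forces are low, so I'll continue the arc.

```bash
python3 -m crank '[[0,[12.6,6,11.4],0],[0,[13.5,6.5,9.9],0],[0,[14.3,6.9,8.4],0],[0,[15,7.2,6.8],0],[0,[0,0,0],0]]'; python3 -m crank '[[0,[15.6,7.5,5.1],0],[0,[15.9,7.7,3.3],0],[0,[16.2,7.8,1.5],0],[0,[0,0,0],0],[0,[0,0,0],0]]';  python3 -m crank '[[0,[16.2,7.8,-0.3],0],[0,[16.1,7.7,-2.1],0],[0,[0,0,0],0],[0,[0,0,0],0]]'
python3 -c "
from h import *
cv2.imwrite('pics/s2.png',env.snapshot('scene')[:,:,::-1][100:300,150:450].repeat(2,0).repeat(2,1))"
```

```text
time_s: 3.95
position: [0.5243, 0.2875, 0.2283]
orientation: [180.0, 0.0, -154.3]
ft_force: [-3.2, -0.8, 5.1]
grip_width: 0.0297
grip_force: 30.0
time_s: 4.45
position: [0.5715, 0.3104, 0.238]
orientation: [180.0, 0.1, -154.3]
ft_force: [-0.0, -0.0, 5.1]
grip_width: 0.0297
grip_force: 30.0
time_s: 4.85
position: [0.6044, 0.3262, 0.2361]
orientation: [180.0, 0.2, -154.3]
ft_force: [1.0, 0.1, 7.6]
grip_width: 0.0299
grip_force: 30.0
```

View pics/s2.png

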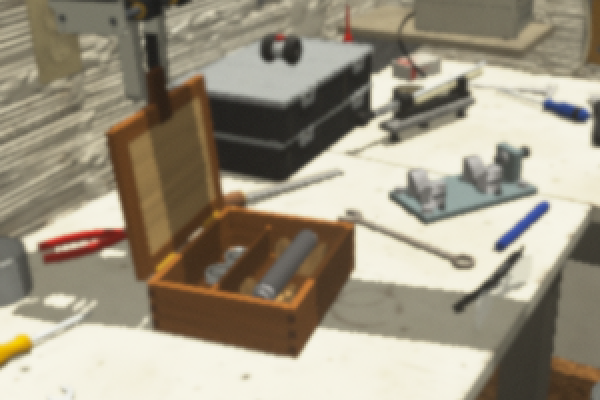

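The lid stands near 1.70 rad, and the spindle is visible in the case with its journal toward the viewer (+y). I'll nudge the lid a bit further, release it and rise.

```bash
python3 -m crank '[[0,[9,4.3,-2],0],[0,[0,0,0],0],[80,[0,0,0],0],[80,[0,0,0],0],[80,[0,0,0],0]]'; python3 -m crank '[[80,[0,0,40],0],[80,[0,0,40],0],[80,[0,0,0],0],[80,[-15,-8,0],-0.143],[80,[-15,-8,0],-0.143]]';python3 -m crank '[[80,[-15,-8,0],-0.143],[80,[-15,-8,0],-0.143],[80,[-15,-8,0],-0.143],[80,[-15,-8,0],-0.143],[80,[-15,-8,0],-0.143]]'; python3 -m crank '[[47,[-15,-8,-10],-0.143],[47,[-13,-7,-20],-0.143],[47,[0,0,-30],-0.143],[47,[0,0,-30],-0.141],[47,[0,0,0],0]]'; python3 -m crank '[[47,[0,0,0],0],[47,[0,0,0],0]]'
python3 - <<'E'
from h import *
o=env.observe();print(o["position"],o["orientation"],o["joint_pos"])
m=env.camera_model("wrist");cv2.imwrite("pics/w2.png",env.snapshot("wrist")[:,:,::-1]);np.save("w2.npy",m,allow_pickle=True)
E
```

```text
time_s: 5.4
position: [0.6121, 0.3297, 0.2332]
orientation: [-180.0, -0.0, -154.3]
ft_force: [-0.1, -0.1, 0.3]
grip_width: 0.0492
grip_force: 0.0
time_s: 5.9
position: [0.5822, 0.3135, 0.3131]
orientation: [-180.0, -0.0, -171.0]
ft_force: [0.3, -0.1, -0.6]
grip_width: 0.0743
grip_force: 0.0
time_s: 6.4
position: [0.5067, 0.2734, 0.3132]
orientation: [-180.0, -0.0, 148.0]
ft_force: [-0.4, 0.6, 0.4]
grip_width: 0.0744
grip_force: 0.0
time_s: 6.9
position: [0.4775, 0.258, 0.2207]
orientation: [-179.7, 0.1, 115.6]
ft_force: [-0.4, 0.6, -0.3]
grip_width: 0.0441
grip_force: 0.0
time_s: 7.1
position: [0.4803, 0.2593, 0.2251]
orientation: [179.9, -0.0, 115.8]
ft_force: [0.4, 0.2, 0.0]
grip_width: 0.0435
grip_force: 0.0
[0.48032259 0.25927776 0.22512006] [ 1.79913548e+02 -9.02527670e-03  1.15843733e+02] [-40.85155032  22.73307857   8.93689573 116.16735384  -5.20870495
  41.37842567  -2.84734914]
```

View pics/w2.png

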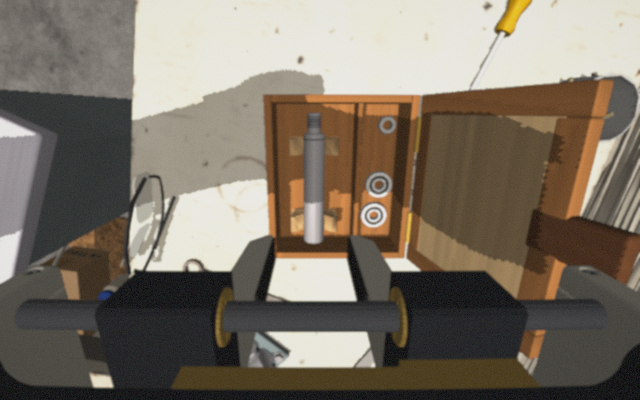

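The lid rests open. The spindle runs from its journal tip at about (315,113), through the body shoulder at about (315,134), to its plain end at about (314,242).

```bash
python3 - <<'E'
from h import *
m=np.load("w2.npy",allow_pickle=True).item()
E=m["extrinsics"];print("cam",E[:3,3],"nadir px",proj(m,[E[0,3]+.001,E[1,3],0.03]))
j=at(m,(315,113),.0455);s=at(m,(315,135),.05);p=at(m,(314.3,242),.050);p2=at(m,(314.3,242),.038)
c=[at(m,q,z) for q,z in(((266,96),.058),((420,96),.058),((408,257),.058),((276,257),.058))]
print(j,s,p,p2);a=p[:2]-j[:2];print("len",np.linalg.norm(a),np.linalg.norm(p-s),"axis",np.degrees(np.arctan2(-(j-p)[0],(j-p)[1])))
u=(j-p)[:2]/np.linalg.norm((j-p)[:2]);print("orig",p[:2]+u*.066,j[:2]-u*.084,s[:2]-u*.062)
print(c)
print("saddle mid",at(m,(315,156),.042),at(m,(315,207),.042), "edges",at(m,(304,190),.038),at(m,(324.5,190),.038))
E
```

```text
cam [0.44464186 0.33133293 0.37844691] nadir px [[311.31489009 113.45802717]]
[0.44894801 0.33348163 0.0455    ] [0.45891917 0.3129381  0.05      ] [0.51328501 0.1998671  0.05      ] [0.51579293 0.19506392 0.038     ]
len 0.14829730673648042 0.12546192387973912 axis 25.711372639444537
orig [0.48465171 0.2593325 ] [0.4853904  0.25779839] [0.48581712 0.25707666]
[array([0.39658066, 0.32667618, 0.058     ]), array([0.53779015, 0.39537529, 0.058     ]), array([0.62072   , 0.23407863, 0.058     ]), array([0.47917087, 0.16582507, 0.058     ])]
saddle mid [0.46945453 0.29165438 0.042     ] [0.4959325  0.23751234 0.042     ] edges [0.47565543 0.24961981 0.038     ] [0.49738719 0.26013564 0.038     ]
```

```bash
python3 -m crank '[[47,[4.7,-1.3,-30],0],[47,[0,0,-40],0],[47,[0,0,-40],0],[47,[0,0,-30],0],[47,[0,0,0],0]]'; python3 -m crank '[[47,[0,0,-25],0],[47,[0,0,-15],0],[47,[0,0,-12],0],[47,[0,0,0],0],[47,[0,0,0],0]]'; python3 -m crank '[[0,[0,0,0],0],[0,[0,0,0],0],[0,[0,0,0],0],[0,[0,0,0],0]]'
```

```text
time_s: 7.65
position: [0.4835, 0.2571, 0.0818]
orientation: [-179.8, 0.0, 115.7]
ft_force: [0.1, -0.2, 0.6]
grip_width: 0.0437
grip_force: 0.0
time_s: 8.15
position: [0.485, 0.258, 0.0331]
orientation: [179.9, -0.0, 115.7]
ft_force: [-1.4, 1.7, 0.2]
grip_width: 0.0434
grip_force: 0.0
time_s: 8.55
position: [0.4847, 0.2579, 0.0325]
orientation: [180.0, -0.0, 115.7]
ft_force: [-0.1, 0.2, 5.3]
grip_width: 0.023
grip_force: 30.0
```

```bash
python3 -m crank '[[0,[0,0,10],0],[0,[0,0,25],0],[0,[0,0,40],0],[0,[0,0,40],0],[0,[0,0,15],0]]'; python3 -m crank '[[0,[0,0,0],0],[0,[0,0,0],0],[0,[2.3,-20,0],-0.05],[0,[2.3,-40,0],-0.1],[0,[2.3,-40,0],-0.1]]'; python3 -m crank '[[0,[2.3,-40,0],-0.1],[0,[2.3,-40,0],-0.1],[0,[2.3,-40,0],-0.1],[0,[2.3,-40,0],-0.1],[0,[2.3,-38,0],-0.05]]'; python3 -m crank '[[0,[0,-20,0],-0.045],[0,[0,0,0],0],[0,[0,0,0],0],[0,[0,0,0],0]]'
python3 - <<'E'
from h import *
o=env.observe();print(o["position"],o["orientation"],o["joint_pos"])
m=env.camera_model("wrist");cv2.imwrite("pics/w3.png",env.snapshot("wrist")[:,:,::-1]);np.save("w3.npy",m,allow_pickle=True)
cv2.imwrite("pics/t3.png",env.snapshot("top")[:,:,::-1])
E
```

```text
time_s: 9.05
position: [0.485, 0.2578, 0.1656]
orientation: [179.8, -0.0, 115.7]
ft_force: [0.1, 0.0, -4.9]
grip_width: 0.0235
grip_force: 30.0
time_s: 9.55
position: [0.4903, 0.1561, 0.1604]
orientation: [-179.8, 0.1, 101.1]
ft_force: [1.3, -0.7, -5.0]
grip_width: 0.0233
grip_force: 30.0
time_s: 10.05
position: [0.5014, -0.0427, 0.1606]
orientation: [-179.8, 0.1, 75.2]
ft_force: [0.8, 0.3, -5.2]
grip_width: 0.023
grip_force: 30.0
time_s: 10.45
position: [0.5022, -0.0596, 0.1612]
orientation: [-179.9, 0.0, 73.0]
ft_force: [-0.1, -0.0, -5.1]
grip_width: 0.0235
grip_force: 30.0
[ 0.50220616 -0.05960517  0.16118619] [-1.79893037e+02  2.03754724e-02  7.30408383e+01] [-12.56446074  26.47960151  18.00782534 124.76594774 -15.56519769
  30.93075135   0.15299476]
```

View pics/w3.png

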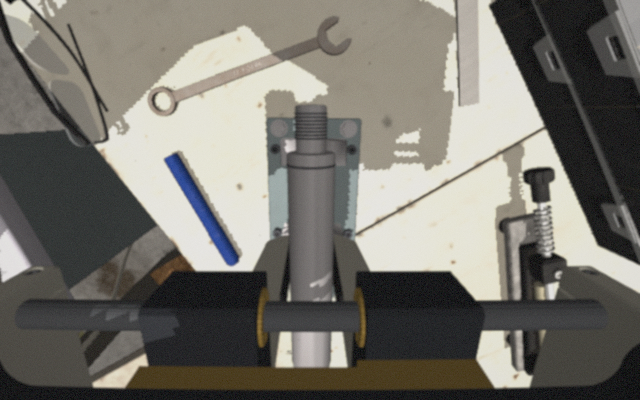

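The spindle is held straight, with its journal toward +y and its axis at column ~311. The fixture's +y plate corners are at (267,118) and (362,118), and its side edges reach about (270,236) and (357,236).

```bash
python3 - <<'E'
from h import *
m=np.load("w3.npy",allow_pickle=True).item()
a,b,c,d=[at(m,q,.012)[:2] for q in((267,118),(362,118),(270,236),(357.5,236))]
print(a,b,c,d,np.linalg.norm(a-b),np.linalg.norm(c-d))
ang=lambda v:np.degrees(np.arctan2(-v[0],v[1]))
print("dirs",ang(a-c),ang(b-d),ang((a+b)-(c+d)), np.degrees(np.arctan2(*(b-a)[::-1])))
th=np.radians(-16.95);u=np.array([-np.sin(th),np.cos(th)])
print("origin from +y end",(a+b)/2-u*.091)
th=np.radians(ang((a+b)-(c+d)));u=np.array([-np.sin(th),np.cos(th)]);n=np.array([u[1],-u[0]])
cen=np.array([.4986,-.0747]);mid=(a+b+c+d)/4
o=np.array([.5022,-.0596])
print("lateral of plate mid vs top est",(mid-cen)@n,"vs tcp",(mid-o)@n)
zc=.161+.005
s1=at(m,(311,155),zc+.012);s0=at(m,(311.5,262),zc+.012)
j=at(m,(311,104),zc+.0075);print("sp",s1,s0,j,"dir",ang((s1-s0)[:2]),"lat",(s1[:2]-o)@n,(s0[:2]-o)@n,"journal tip along from tcp",(j[:2]-o)@u,"shoulder",(s1[:2]-o)@u)
E
```

```text
[0.48165378 0.02513311] [ 0.57062401 -0.0019884 ] [ 0.443427   -0.09370646] [ 0.53525746 -0.12164234] 0.09301224223715342 0.09598566167111401
dirs -17.831275777341006 -16.466287483925502 -17.14895987947398 -16.953212828298994
origin from +y end [ 0.49960902 -0.07547456]
lateral of plate mid vs top est 0.0008765481196123624 vs tcp 0.0018889390592007008
sp [ 0.51913866 -0.00061997  0.178     ] [ 0.50355306 -0.05259793  0.178     ] [0.52564824 0.02075093 0.1735    ] dir -16.69136545855809 lat -0.0012050837014279208 -0.0007717045068961892 journal tip along from tcp 0.08369252111765575 shoulder 0.06135234440071373
```

```bash
python3 -c "
import cv2
p=cv2.imread('pics/w3.png')[60:280,240:385];cv2.imwrite('pics/w3c.png',cv2.resize(p,None,fx=2.7,fy=2.7,interpolation=2))"
```

```text
(no output)
```

View pics/w3c.png

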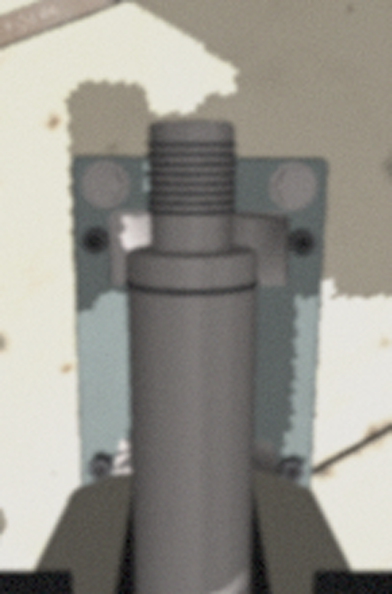

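```bash
python3 -m crank '[[0,[-0.9,-9.9,-30],0],[0,[0,0,-30],0],[0,[0,0,-25],0],[0,[0,0,-15],0],[0,[0,0,0],0]]'; python3 -m crank '[[0,[0,0,-8],0],[0,[0,0,-4],0],[0,[0,0,0],0],[0,[0,0,0],0],[0,[0,0,0],0]]'; python3 -m crank '[[0,[0,0,-4],0],[0,[0,0,0],0],[0,[0,0,0],0],[0,[0,0,0],0]]'; python3 -m crank '[[0,[0,0,-2],0],[0,[0,0,0],0],[0,[0,0,0],0],[0,[0,0,0],0]]'
```

```text
time_s: 11.05
position: [0.5011, -0.0694, 0.0602]
orientation: [-179.8, 0.0, 73.1]
ft_force: [-0.5, 0.9, -4.4]
grip_width: 0.0235
grip_force: 30.0
time_s: 11.55
position: [0.5024, -0.0701, 0.0506]
orientation: [179.9, -0.0, 73.0]
ft_force: [1.6, 1.6, -2.9]
grip_width: 0.0234
grip_force: 30.0
time_s: 11.95
position: [0.5018, -0.0698, 0.0464]
orientation: [-180.0, -0.0, 73.0]
ft_force: [-0.2, 2.0, 5.1]
grip_width: 0.0231
grip_force: 30.0
time_s: 12.35
position: [0.5019, -0.0699, 0.0455]
orientation: [180.0, -0.1, 73.0]
ft_force: [-3.7, 3.3, 24.2]
grip_width: 0.0229
grip_force: 30.0
```

Contact came 7 mm earlier than expected, so I'll look at one composite picture of the scene and wrist views.

```bash
python3 - <<'E'
from h import *
s=env.snapshot('scene');o=env.observe();m=env.camera_model("wrist");w=env.snapshot('wrist');t=env.snapshot('top')
np.save("w4.npy",m,allow_pickle=True)
cv2.imwrite("pics/s4.png",s[:,:,::-1]);cv2.imwrite("pics/w4.png",w[:,:,::-1]);cv2.imwrite("pics/t4.png",t[:,:,::-1])
r=lambda a,f:cv2.resize(a,f,interpolation=cv2.INTER_CUBIC)
A=r(s[145:245,330:430],(400,400));B=r(w[60:280,210:430],(400,400))
cv2.imwrite("pics/c4.png",np.hstack([A,B])[:,:,::-1]);print(o["position"],o["ft_force"],o["wrist_torque"])
E
```

```text
[ 0.50191447 -0.06990395  0.04550482] [-3.82929173  2.84869496 24.45347436] [0.60480347 0.84545569 0.07754088]
```

View pics/c4.png

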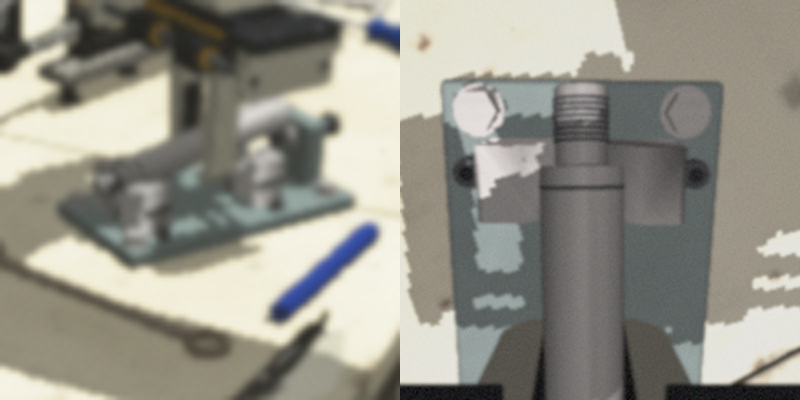

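The scene view suggests the spindle is pitched, with its plain end high near the stop and its journal end low. I'll estimate the pitch in the grip from both wrist pictures.

```bash
python3 - <<'E'
from h import *
th=np.radians(-17);u=np.array([-np.sin(th),np.cos(th),0]);n=np.array([u[1],-u[0],0])
for f,tcp in(("w3.npy",[.5022,-.0596,.1612]),("w4.npy",[.5019,-.0699,.0455])):
    m=np.load(f,allow_pickle=True).item();tcp=np.array(tcp)
    for p in(-8,-4,0,4,8):
        c,s=np.cos(np.radians(p)),np.sin(np.radians(p));d=u*c-np.array([0,0,s]);q=np.array([0,0,c])+u*s
        g=tcp+[0,0,.005]
        P=lambda y,r,l=0:proj(m,g+d*y+q*r+n*l)[0]
        print(f,p,"tip",P(.084,.0075),"tipw",P(.084,0,.0075)[0]-P(.084,0,-.0075)[0],"sh",P(.062,.012),"w",P(.062,0,.012)[0]-P(.062,0,-.012)[0],"groove",P(.055,.012),"w mid",P(.02,0,.012)[0]-P(.02,0,-.012)[0], P(.02,.012))
    # plate corners / block top check
    F=np.array([.4995,-.0755,0])
    print([ (k,np.round(proj(m,F+u*y+n*x+np.array([0,0,z]))[0],1)) for k,x,y,z in(("plL",-.047,.091,.012),("plR",.047,.091,.012),("blkL",-.035,.056,.044),("blkR",.035,.056,.044),("vee L",-.017,.056,.044),("vee R",.017,.056,.044),("vee L-",-.017,.034,.044),("vee R-",.017,.034,.044))])
E
```

```text
w3.npy -8 tip [313.53180465 107.1246595 ] tipw 34.33597782472543 sh [313.39487505 161.54817658] w 51.41484679030037 groove [313.33500423 176.90247017] w mid 45.695833623605836 [313.06802045 244.49804991]
w3.npy -4 tip [313.45290231 104.62932197] tipw 32.96098466986365 sh [313.34589708 157.15980779] w 49.9767511258803 groove [313.2946082  172.50456519] w mid 45.323677011419306 [313.06033224 241.5547138 ]
w3.npy 0 tip [313.37673456 103.28027062] tipw 31.661005668889572 sh [313.2967083  153.64325222] w 48.58254287255221 groove [313.25355045 168.84780722] w mid 44.94771597194102 [313.05158117 238.76958293]
w3.npy 4 tip [313.30359826 102.95496867] tipw 30.436787417080154 sh [313.24772399 150.95418133] w 47.23783504003836 groove [313.21220194 165.90702116] w mid 44.570087794247684 [313.04184859 236.15766941]
w3.npy 8 tip [313.23368206 103.53843285] tipw 29.287809350631903 sh [313.19929628 149.04360452] w 45.94686175864376 groove [313.17088974 163.65141024] w mid 44.19283646807935 [313.03122091 233.73193518]
[('plL', array([266.5, 118. ])), ('plR', array([362.5, 118.1])), ('blkL', array([27
[... 767 characters left out ...]
13.07314864 238.69691466]
w4.npy 4 tip [313.15073198 102.95503086] tipw 30.408012467040408 sh [313.16883632 150.89698396] w 47.20473433492231 groove [313.14931142 165.84208101] w mid 44.55803476012744 [313.05411214 236.08923941]
w4.npy 8 tip [313.05391819 103.55721336] tipw 29.260877568545197 sh [313.09709524 149.00320386] w 45.9152052681398 groove [313.086826   163.60145038] w mid 44.180877615762824 [313.03420767 233.66799193]
[('plL', array([233. , 104.3])), ('plR', array([390. , 104.3])), ('blkL', array([245.2, 172.1])), ('blkR', array([378.1, 172. ])), ('vee L', array([279.4, 172. ])), ('vee R', array([343.9, 172. ])), ('vee L-', array([280.6, 211.7])), ('vee R-', array([342.7, 211.6]))]
```

The spindle pitches about 5° to 8° in the grip (journal down). The V-block in the picture (rows 139–182) also lies well beyond where I predicted it, so the plate is not centred on the fixture origin. The upright at -98 mm already implied that. I'll re-derive the position along the fixture from the block.

```bash
python3 - <<'E'
from h import *
th=np.radians(-17);u=np.array([-np.sin(th),np.cos(th),0])
for f,tcp,r in(("w3.npy",[.5022,-.0596,.1612],(139,165.5)),("w4.npy",[.5019,-.0699,.0455],(138.6,182))):
    m=np.load(f,allow_pickle=True).item()
    print(f,"block edges y rel TCP",[(at(m,(311,q),.044)-tcp)@u for q in r],"plate end",(at(m,(311,118 if f=="w3.npy" else 104),.012)-tcp)@u)
E
python3 -m crank '[[0,[0,0,8],0],[0,[0,0,8],0],[0,[0,0,14],0],[0,[0,0,0],0],[0,[0,0,0],0]]'
```

```text
w3.npy block edges y rel TCP [np.float64(0.05743391315864211), np.float64(0.03361247218047474)] plate end 0.07501177097027065
w4.npy block edges y rel TCP [np.float64(0.067225692928887), np.float64(0.04455240580913965)] plate end 0.08500540948000822
time_s: 13.0
position: [0.502, -0.0702, 0.074]
orientation: [180.0, 0.0, 73.0]
ft_force: [0.4, -0.7, -5.2]
grip_width: 0.0233
grip_force: 30.0
```

The block gives the fixture origin 10.9 mm further +y than I assumed, so the spindle end had been sitting on the stop screw. I'll shift 17 mm along +y and lower again.

```bash
python3 -m crank '[[0,[2.5,8.2,0],0],[0,[2.5,8.1,0],0],[0,[0,0,-12],0],[0,[0,0,-8],0],[0,[0,0,0],0]]'; for i in 1; do python3 -m crank '[[0,[0,0,-4],0],[0,[0,0,-2],0],[0,[0,0,0],0],[0,[0,0,0],0]]'; python3 -m crank '[[0,[0,0,-2],0],[0,[0,0,0],0],[0,[0,0,0],0],[0,[0,0,0],0]]'; python3 -m crank '[[0,[0,0,-2],0],[0,[0,0,0],0],[0,[0,0,0],0],[0,[0,0,0],0]]'; done
```

```text
time_s: 13.5
position: [0.506, -0.0539, 0.0524]
orientation: [-179.9, 0.1, 73.0]
ft_force: [-0.1, -0.3, -5.4]
grip_width: 0.0229
grip_force: 30.0
time_s: 13.9
position: [0.507, -0.0541, 0.0481]
orientation: [180.0, 0.0, 73.0]
ft_force: [-0.4, 0.4, -4.5]
grip_width: 0.0229
grip_force: 30.0
time_s: 14.3
position: [0.507, -0.0539, 0.0461]
orientation: [180.0, 0.0, 73.0]
ft_force: [0.3, -0.8, -5.9]
grip_width: 0.0232
grip_force: 30.0
time_s: 14.7
position: [0.5068, -0.0538, 0.044]
orientation: [-180.0, -0.0, 73.0]
ft_force: [-1.1, 1.1, -3.9]
grip_width: 0.0236
grip_force: 30.0
```

```bash
python3 -m crank '[[0,[0,0,-1.5],0],[0,[0,0,0],0],[0,[0,0,0],0],[0,[0,0,0],0]]'; python3 -m crank '[[0,[0,0,-1.5],0],[0,[0,0,0],0],[0,[0,0,0],0],[0,[0,0,0],0]]'; python3 -m crank '[[0,[0,0,-1],0],[0,[0,0,0],0],[0,[0,0,0],0],[0,[0,0,0],0]]'; python3 -c "
from h import *
print(env.observe()['wrist_torque'])"
```

```text
time_s: 15.1
position: [0.5067, -0.0539, 0.0425]
orientation: [-180.0, 0.0, 73.0]
ft_force: [-1.5, -0.8, -1.0]
grip_width: 0.0236
grip_force: 30.0
time_s: 15.5
position: [0.5067, -0.0541, 0.041]
orientation: [-180.0, 0.0, 73.0]
ft_force: [-4.0, -1.8, -0.7]
grip_width: 0.0232
grip_force: 30.0
time_s: 15.9
position: [0.5068, -0.0541, 0.04]
orientation: [-180.0, 0.0, 73.0]
ft_force: [-3.6, -2.4, -1.2]
grip_width: 0.0233
grip_force: 30.0
[-0.52790369  0.78145877  0.08266103]
```

```bash
python3 -m crank '[[0,[-0.7,0.2,-0.5],0],[0,[0,0,0],0],[0,[0,0,0],0],[0,[0,0,0],0]]'; python3 -m crank '[[0,[0,0,-1],0],[0,[0,0,0],0],[0,[0,0,0],0],[0,[0,0,0],0]]'; python3 -c "
from h import *
print(env.observe()['wrist_torque'])"
```

```text
time_s: 16.3
position: [0.5066, -0.0538, 0.0396]
orientation: [180.0, 0.0, 73.0]
ft_force: [-2.4, -4.5, -0.6]
grip_width: 0.0233
grip_force: 30.0
time_s: 16.7
position: [0.5064, -0.0537, 0.0385]
orientation: [180.0, -0.0, 73.0]
ft_force: [-1.3, -3.2, -0.7]
grip_width: 0.0233
grip_force: 30.0
[-0.49884421  0.25190235  0.02621037]
```

```bash
python3 -m crank '[[0,[0,0,-1],0],[0,[0,0,0],0],[0,[0,0,0],0],[0,[0,0,0],0]]'; python3 -m crank '[[0,[0,0,-1],0],[0,[0,0,0],0],[0,[0,0,0],0],[0,[0,0,0],0]]'; python3 -c "
from h import *
print(env.observe()['wrist_torque'])"
```

```text
time_s: 17.1
position: [0.5062, -0.0536, 0.038]
orientation: [180.0, -0.0, 73.0]
ft_force: [-2.9, -2.5, 9.4]
grip_width: 0.023
grip_force: 30.0
time_s: 17.5
position: [0.5061, -0.0535, 0.0376]
orientation: [180.0, -0.0, 73.0]
ft_force: [-4.7, -1.5, 18.2]
grip_width: 0.0232
grip_force: 30.0
[-0.34658403  1.110669   -0.01133241]
```

The spindle is level and seated at TCP z ≈ 0.038. I'll unload it and slide it toward the stop in steps, watching the force along the axis.

```bash
python3 -m crank '[[0,[0,0,1.5],0],[0,[0,0,0],0],[0,[-0.6,-1.9,0],0],[0,[0,0,0],0],[0,[0,0,0],0]]'; python3 -m crank '[[0,[-0.6,-1.9,0],0],[0,[0,0,0],0],[0,[0,0,0],0],[0,[0,0,0],0]]'; python3 -m crank '[[0,[-0.3,-1,0],0],[0,[0,0,0],0],[0,[0,0,0],0],[0,[0,0,0],0]]';
```

```text
time_s: 18.0
position: [0.5058, -0.0547, 0.0379]
orientation: [-180.0, -0.0, 73.0]
ft_force: [-0.2, 4.4, -1.2]
grip_width: 0.0232
grip_force: 30.0
time_s: 18.4
position: [0.5049, -0.0575, 0.0379]
orientation: [-180.0, 0.0, 73.0]
ft_force: [-0.6, 3.4, -2.8]
grip_width: 0.0229
grip_force: 30.0
time_s: 18.8
position: [0.5046, -0.0587, 0.038]
orientation: [-180.0, 0.0, 73.0]
ft_force: [-0.5, 2.6, -3.1]
grip_width: 0.0234
grip_force: 30.0
```

```bash
python3 -m crank '[[0,[-0.3,-1,0],0],[0,[0,0,0],0],[0,[0,0,0],0],[0,[0,0,0],0]]'; python3 -m crank '[[0,[-0.3,-1,0],0],[0,[0,0,0],0],[0,[0,0,0],0],[0,[0,0,0],0]]'; python3 -c "
from h import *
m=env.camera_model('wrist');np.save('w5.npy',m,allow_pickle=True);cv2.imwrite('pics/w5.png',env.snapshot('wrist')[:,:,::-1])"
```

```text
time_s: 19.2
position: [0.5044, -0.0593, 0.038]
orientation: [-180.0, -0.0, 73.0]
ft_force: [-1.2, 4.3, -2.4]
grip_width: 0.0234
grip_force: 30.0
time_s: 19.6
position: [0.5044, -0.0594, 0.038]
orientation: [-180.0, -0.1, 73.1]
ft_force: [-0.5, 8.3, -2.4]
grip_width: 0.023
grip_force: 30.0
```

```bash
python3 -m crank '[[0,[-0.3,-1,0],0],[0,[0,0,0],0],[0,[0,0,0],0],[0,[0,0,0],0]]'; python3 -m crank '[[0,[-0.3,-1,0],0],[0,[0,0,0],0],[0,[0,0,0],0],[0,[0,0,0],0]]'; python3 - <<'E'
from h import *
th=np.radians(-17);u=np.array([-np.sin(th),np.cos(th)]);n=np.array([u[1],-u[0]])
o=env.observe();d=o["position"][:2]-[.5051,-.0595];print("along,lat vs seat est",d@u,d@n,"F along,lat",o["ft_force"][:2]@u,o["ft_force"][:2]@n,o["wrist_torque"])
cv2.imwrite('pics/w6.png',env.snapshot('wrist')[:,:,::-1])
r=lambda a:cv2.resize(a,(400,400),interpolation=cv2.INTER_CUBIC)
a=cv2.imread('pics/w6.png');s=env.snapshot('scene')[:,:,::-1]
cv2.imwrite('pics/c6.png',np.hstack([r(s[145:245,330:430]),r(a[60:280,210:430])]))
E
```

```text
time_s: 20.05
position: [0.5044, -0.0594, 0.038]
orientation: [-180.0, -0.1, 73.1]
ft_force: [1.0, 11.2, -3.4]
grip_width: 0.0234
grip_force: 30.0
time_s: 20.45
position: [0.5044, -0.0595, 0.038]
orientation: [-180.0, -0.2, 73.2]
ft_force: [1.3, 15.0, -2.8]
grip_width: 0.0232
grip_force: 30.0
along,lat vs seat est -0.0002410640130527779 -0.0007043299971015618 F along,lat 14.746300838237811 -3.1529803307364817 [ 3.24793551 -0.26838671 -0.0795506 ]
```

View pics/c6.png

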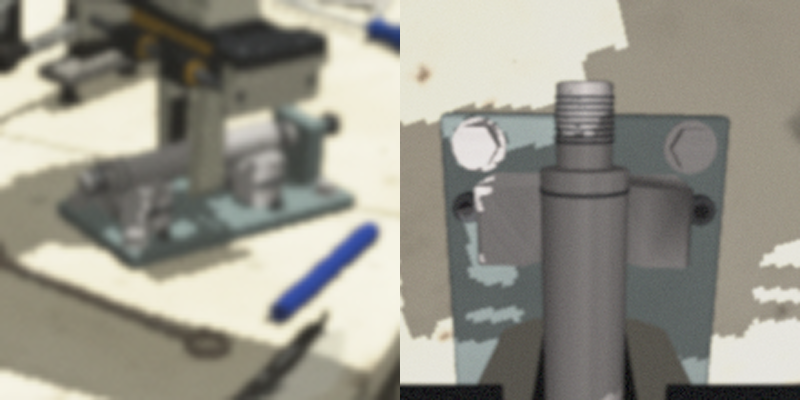

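The spindle lies level in both vees with its plain end firm against the stop: 15 N along the axis and no motion, within 0.3 mm of the estimated seat. Next I'll relax the axial push somewhat, centre it and press down.

```bash
python3 -m crank '[[0,[0,1.5,0],0],[0,[0,0,-1],0],[0,[0,0,0],0],[0,[0,0,0],0]]'; python3 -m crank '[[0,[0,0,-1],0],[0,[0,0,0],0],[0,[0,0,0],0],[0,[0,0,0],0],[0,[0,0,0],0]]'; python3 - <<'E'
from h import *
th=np.radians(-17);u=np.array([-np.sin(th),np.cos(th)]);n=np.array([u[1],-u[0]])
o=env.observe();print("F along,lat",o["ft_force"][:2]@u,o["ft_force"][:2]@n,o["wrist_torque"])
E
```

```text
time_s: 20.95
position: [0.5044, -0.0594, 0.0379]
orientation: [179.9, -0.1, 73.1]
ft_force: [-1.4, 9.2, 11.2]
grip_width: 0.0234
grip_force: 30.0
time_s: 21.45
position: [0.5044, -0.0595, 0.0376]
orientation: [179.9, -0.1, 73.1]
ft_force: [-3.2, 9.8, 22.3]
grip_width: 0.023
grip_force: 30.0
F along,lat 8.389838726636343 -5.960245070046165 [ 2.36158147  0.67750952 -0.00270023]
```

```bash
python3 -m crank '[[0,[-1,0.3,0],0],[0,[0,0,0],0],[0,[0,0,0],0],[0,[0,0,0],0],[0,[0,0,0],0]]'; python3 - <<'E'
from h import *
th=np.radians(-17);u=np.array([-np.sin(th),np.cos(th)]);n=np.array([u[1],-u[0]])
o=env.observe();print("F along,lat",o["ft_force"][:2]@u,o["ft_force"][:2]@n,o["wrist_torque"])
E
```

```text
time_s: 21.95
position: [0.5043, -0.0595, 0.0376]
orientation: [179.8, -0.1, 73.0]
ft_force: [-0.1, 9.6, 20.4]
grip_width: 0.0235
grip_force: 30.0
F along,lat 9.142516746494985 -2.9331890014622037 [ 2.08625507  0.20764488 -0.09406336]
```

The press is 20 N down, nearly balanced sideways, and the spindle is home against the stop, so I'm handing in.

```bash
python3 -c "
from station import env
print(env.hand_in())"
```

```text
the job is handed in; nothing more can be done
None
```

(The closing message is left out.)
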